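Show a spun blood tube to the inspection camera

ROBOT

A 6-joint arm with a two-finger parallel gripper is mounted at the origin on a cart in front of the work surface, level with it; the furniture and walls round the work are solid. World frame = base frame: x ahead of the robot, y to its left, z up, the work surface at z = 0. Lengths are in m, angles in degrees, forces in N, time in s.
With the tool pointing down it reaches from about 0.3 to 0.75 m from the base axis. Payload 8.5 kg.
Tool frame: the origin (TCP) lies between the finger pads, 19 mm behind the fingertips; this is the grasp point; z points along the fingers, y is the line along which they close (so a half turn about z gives the same grasp; the last joint's range is limited). The gripper opens to 85 mm and grips with 20 to 120 N. Pads are 22 mm wide; open, the fingers measure 114 mm over their backs; the gripper's body (76 mm by 85 mm) begins 54 mm behind the grasp point. The pads swing forward as they close: fully open they stand 13 mm farther back than shut.
Start: joints at [64.956, 21.807, 74.336, -0, 83.858, -12.336], TCP at [0.121, 0.537, 0.25] pointing down, gripper open.
Joint ranges: [-178.18, 178.18], [-50.72, 133.34], [12.68, 142.11], [-81.47, 261.47], [9.98, 163.14], [-165.26, 165.26]. Speed limits (degrees/s): [136.94, 136.94, 180, 180, 180, 180].

INTERFACE

Orientations are given as a 3x3 rotation matrix whose columns are the frame's x, y, z axes.
In Python, from rig import env, get_image, close_job gives the robot as it stands.
- The arm moves only by the tool step_arm, never from a script. Its argument "targets" is a list of rows, each a list of 2 entries, a list of its own where there are three numbers: the shift along the tool's x, y, z as a fraction of full scale, then the turn, a rotation vector about the tool's x, y, z as a fraction of full scale. In form: [[[x, y, z], [wx, wy, wz]], ...]. A call has 1 to 10 rows; each row is the pose to reach, as a shift and turn from the pose commanded when the call began, along the tool's axes at that moment; what a row does not reach only later rows make up. Full scale, the value 1, is 0.3 m for a shift and 45 degrees for a turn. A row lasts 1/12 s, in which the tool goes at most 41.7 mm and 7.16 degrees, less where a joint would pass 70% of its speed; a pose out of reach is approached as far as the arm can. A call with a number of a shift or a turn outside -1 to 1 is refused whole. A call with a gripper value outside its range is refused whole. "jaw" is the finger opening in mm, from 0 to 85.4, set as the call begins (left out, the last holds). The fingers move at their own pace and stop on an object; "grip_force" is the grip in N (left out, the last holds). Time passes only in rows, so rows that repeat a pose let the fingers close. It gives the time, the measured TCP pose, the force, the opening and the grip force at its end, in the units of the state.
- env.observe(): the state, without advancing time (a new reading comes with each control period).
- get_image(name): name is "scene" or "top" or "wrist"; returns a dict with "img" (420x560x3 uint8, red, green, blue), "z_map" (420x560 float32, m along the optical axis (not along the pixel's ray), 0 where there is no reading), "intrinsics" (3x3 intrinsics, pixels), "rvec" (rotation vector, rad) and "tvec" (3), from world to camera coordinates, as OpenCV has them. Camera axes: x right, y down, z forward; pixel columns grow to the right and rows downward; lengths in m; the calibration is good to about 2 mm. The wrist camera is an equidistant fisheye: a pixel r from the principal point sees the ray r / f radians off the axis. A picture is of the moment at which its call begins.
- close_job(): hands the job in; it is judged then, once.
The state is a dict: "time_s": time; "q": joint angles; "qvel": joint speeds; "joint_efforts": joint torques, N m; "position": TCP position; "tool_rot": TCP orientation; "ft_force": force on the tool from outside, world axes, zero at the start; "wrist_torque": the same for the moment, N m; "grip_width": finger opening in m; "gripper_force": force on a finger pad.
Only numpy, scipy, OpenCV 4.12 (cv2) and the standard library are available. Lean on these libraries where they do the work, as an engineer would, in place of code of your own. Each camera call takes 0.05 s, during which the arm holds its last target. There are 200 camera calls.

TASK

The spin is over: swing up the clear lid of the small white centrifuge, draw the purple-capped tube out of its slanting rotor place and show it to the inspection camera. Hold it in the air by its cap, upright and still, straight above the ring marked on the camera's base plate, with the middle of the tube level with the lens. Leave the lid open and the other tubes in the rotor, do not bump the camera stand or move the things standing about, and finish while still holding the tube there: do not put it down.

Things in the scene. Friction and masses are not known exactly. Their poses are not given: they have to be found in the camera images.
- spinner: the small white bench centrifuge, fixed: square housing, x -118 to 130 mm, y -118 to 118 mm, top 95 mm high, with a round open bowl 206 mm across. Origin on the worktop under the bowl's centre; -x is its front, with the control panel; the lid's hinge is at the back (+x). z up. (A larger old centrifuge stands behind it on the left; not used.)
- lid (a joint): opening angle of the small centrifuge's clear plastic lid in rad: 0 shut, 1.75 its stop. The lid is 220 mm across and 43 mm deep, domed, weighs 140 g, and has a stiff friction hinge: it stays at whatever angle it is left and takes up to 2 N at the handle to lift.
- lid_handle (a point): middle of the lid's black handle bar: round, 12 mm in diameter, 68 mm of it straight, along the centrifuge's y axis. With the lid shut it is 135 mm in front of the bowl's axis and 127 mm above the worktop, 25 mm clear of the lid. It rides on the lid: 253 mm in front of the hinge and 30 mm above it. A light pinch lets the round bar turn between the fingers.
- lid_hinge (a point): a point on the lid's hinge line, which runs along the centrifuge's y axis, 118 mm behind the bowl's axis, 97 mm above the worktop.
- rotor: aluminium angle rotor with four tube places 90 degrees apart, all occupied; turns freely about the bowl's vertical axis (friction 0.03 N m), at a varying angle. Origin on the worktop, on its axis; +x points to the place of the purple-capped tube, +y and -y to the blue-capped ones, -x to the red. Hub top 71 mm, its central nut (22 mm across) 85 mm above the worktop.
- sample_tube: the purple-capped tube: glass 14 mm in diameter, cap 18 mm, length 114 mm, 14 g. Origin at the bottom end, z toward the cap, which covers z = 90 to 114 mm. Starts leaning 25 degrees inward: bottom 80 mm from the rotor's axis and 21 mm above the worktop, cap top 32 mm from the axis. Sits with 1.5 mm play in a sleeve round its lowest 62 mm; comes out only along its own axis.
- sample_middle (a point): the middle of the purple-capped tube, on its axis, 55 mm from the bottom end.
- blue_tube_a: blue-capped tube, same size and frame as the sample, in the rotor's +y place; stays.
- red_tube: red-capped tube, same size and frame, in the rotor's -x place, facing the sample; stays.
- blue_tube_b: blue-capped tube, same size and frame, in the rotor's -y place; stays.
- camera_stand: inspection camera stand, fixed: grey base plate 250 x 110 x 10 mm (x -52 to 198 mm), column 20 mm thick at x = 165 mm, 215 mm high. Origin on the worktop under the white ring and cross marked on the plate; x points from the ring to the column; z up. The camera head (ring light 60 mm across) fills x = 94 to 182 mm and looks along -x over the ring; its height varies.
- focus (a point): the camera's focus point: straight above the white ring's centre, on the lens axis, 94 mm in front of the lens glass. 115 to 165 mm above the worktop, as the camera head was clamped.
- timer: small white bench timer lying flat, 66 x 66 x 16 mm; origin under its centre. A bystander.
- cup: specimen cup with yellow lid, 69 mm across, 68 mm high; origin under its centre. A bystander.
- reagent: small cream-coloured dropper bottle, 26 mm across, 56 mm high; origin under its centre. A bystander.

How it is judged (in metres and radians):
On the way, in this order (a step that is already met when the one before it is completed fails the run):
1. the lid is swung up, at least 57 degrees open (value of joint lid above 1 rad), for 0.2 s.
2. the purple-capped tube is drawn clear of the rotor, held by the fingers (height (world z) of sample_middle above 0.125 m and distance between sample_tube and rotor above 0.12 m and contact force between the fingers and sample_tube above 0.5 N), for 0.1 s.
At the end, for the whole second after the job is handed in: The purple-capped tube is held still, only by fingers on its cap (TCP over 85 mm up the tube), upright within 7 degrees, its middle within 12 mm sideways (18 mm in all) of the focus point; the lid is open over 57 degrees; the other three tubes are in the rotor (horizontal distance between sample_middle and focus below 0.012 m and distance between sample_middle and focus below 0.018 m and angle between sample_tube's own z axis and vertical below 0.12 rad and contact force between the fingers and sample_tube above 0.5 N and z of the grasp point in the frame of sample_tube above 0.085 m and contact force between sample_tube and camera_stand below 0.1 N and linear speed of sample_tube below 0.02 m/s and value of joint lid above 1 rad and z of each of red_tube, blue_tube_a, blue_tube_b in the frame of rotor below 0.035 m); the arm keeps its last pose, push and grip.
It fails at once if another tube is pulled up out of its place (z of any of red_tube, blue_tube_a, blue_tube_b in the frame of rotor above 0.05 m).
It fails at once if the camera stand is bumped (over 3 N) (contact force between camera_stand and anything else above 3 N).
It fails at once if the timer, the cup or the reagent bottle is shoved more than 30 mm (distance of any of timer, cup, reagent from where it was at the start of the episode above 0.03 m).
It also fails if it takes over 51 s, if anything falls off the work surface, if the arm or the gripper's body presses on something with over 40 N, if the wrist force passes 120 N, or if a joint passes its speed limit or range.

## Working session

There is one attempt and no reset: what is moved stays moved. The work goes in short steps, Python scripts to look and compute and a tool call to move; the robot and the scene stay as the last step left them, time stands still between calls to the robot, and variables do not carry over. Pictures are saved under pics/ and viewed, at most 10 in all, crops included, and the job is handed in when it is done.

Besides the shell and the picture viewer there is one more tool, called after "Call:" as name(argument=value, ...), one argument or row to a line, values as JSON. step_arm: Moves the arm, as the interface text tells. Its arguments: {"type":"object","properties":{"targets":{"type":"array","items":{"type":"array"}},"jaw":{"type":"number"},"grip_force":{"type":"number"}},"required":["targets"]}

```bash
ls; mkdir -p pics; cat > h.py <<'E'
import numpy as np, cv2
from scipy.spatial.transform import Rotation as R
from rig import env, get_image, close_job
def world_map(d):
    """per-pixel world points from pinhole depth"""
    K=d["intrinsics"];z=d["z_map"];v,u=np.mgrid[:z.shape[0],:z.shape[1]]
    c=np.dstack([(u-K[0,2])/K[0,0]*z,(v-K[1,2])/K[1,1]*z,z])
    Rm=cv2.Rodrigues(np.array(d["rvec"],float))[0]
    P=(c-np.array(d["tvec"]).ravel())@Rm
    P[z==0]=np.nan
    return P
E
python3 - <<'E'
from h import *
s=env.observe();print(s)
for n in("scene","top"):
    d=get_image(n);cv2.imwrite(f"pics/{n}.png",d["img"][...,::-1]);np.savez(f"{n}.npz",**d)
    print(d["intrinsics"],d["rvec"],d["tvec"])
E
```

```text
pics
{'time_s': 0.0, 'q': array([ 6.49557753e+01,  2.18398188e+01,  7.43855002e+01, -1.54663419e-03,
        8.38588769e+01, -1.23370519e+01]), 'qvel': array([-0.01389561,  0.02893939, -0.05844456,  0.09795788,  0.01448176,
        0.00016944]), 'joint_efforts': array([ 1.22371999e-03, -4.48460054e+01, -2.31279606e+01, -1.19295069e-04,
        4.68073064e-03,  2.44786685e-05]), 'position': array([0.12088284, 0.53626672, 0.24941835]), 'tool_rot': array([[-9.75507568e-01,  2.19965062e-01, -5.97748165e-04],
       [ 2.19965686e-01,  9.75506686e-01, -1.34269756e-03],
       [ 2.87760782e-04, -1.44129571e-03, -9.99998920e-01]]), 'ft_force': array([-0.0273889 ,  0.06868483,  0.55829231]), 'wrist_torque': array([0.00553021, 0.01047254, 0.02342953]), 'gripper_force': 0.0, 'grip_width': 0.0853761246988431}
[[531.03769731   0.         288.07420447]
 [  0.         531.03769731 211.09254189]
 [  0.           0.           1.        ]] [ 0.9516039  -2.54207625  1.01468594] [0.47046806 0.31405127 1.38590066]
[[425.43161147   0.         275.34513703]
 [  0.         425.43161147 212.61186824]
 [  0.           0.           1.        ]] [ 2.14132931 -2.13086212  0.20218942] [0.05691582 0.60049415 0.95215645]
```

View pics/scene.png

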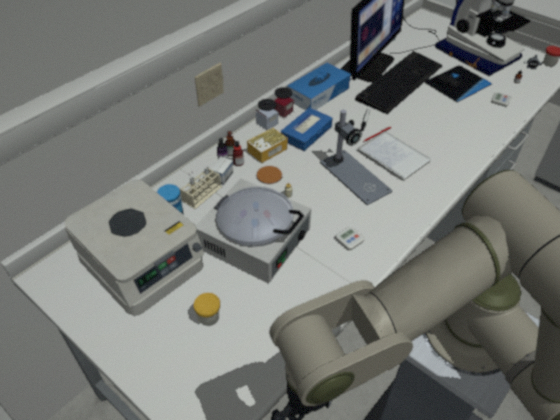

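View pics/top.png

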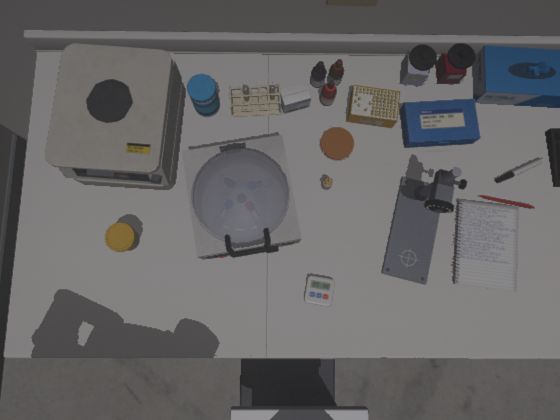

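The scene view shows the shut lid with its handle facing the robot. In the top view, the housing spans about (182,150)–(298,240), the handle is at (252,248), the ring at (408,258), the lens head at (438,190), the timer at (320,290), the reagent at (327,182) and the cup at (120,237).

```bash
cat >> h.py <<'E'
def cast(d,uv,h):
    """pixels -> world points on plane z=h"""
    K=d["intrinsics"];uv=np.atleast_2d(uv).astype(float)
    Rm=cv2.Rodrigues(np.array(d["rvec"],float))[0];C=-Rm.T@np.array(d["tvec"],float).ravel()
    r=np.c_[uv,np.ones(len(uv))]@np.linalg.inv(K).T@Rm
    return C+r*((h-C[2])/r[:,2])[:,None]
E
python3 - <<'E'
from h import *
np.set_printoptions(precision=4,suppress=True)
d=dict(np.load("top.npz"));P=world_map(d)
s=dict(np.load("scene.npz"));Ps=world_map(s)
for n,uv in dict(ring=(408,258),handle=(252,248),timer=(320,290),reag=(327,182),cup=(120,237),head=(440,190),headlens=(437,205),front=(200,240)).items(): print(n,P[uv[1],uv[0]])
print("ring",cast(d,(408,258),.01),"handle",cast(d,(252,248),.127))
# housing top
z=P[...,2];m=(abs(z-.095)<.006).astype(np.uint8);m[:,:170]=0;m[:,310:]=0
n,l,st,c=cv2.connectedComponentsWithStats(m);i=1+st[1:,4].argmax();print("housing",st[i])
p=P[l==i];r=cv2.minAreaRect((p[:,:2]*1000).astype(np.float32));print(r,cv2.boxPoints(r))
# plate
m=(abs(z-.010)<.004)&(d["img"].max(2)<110);m[:,:370]=0;m[:,460:]=0;m[:170]=0;m[290:]=0
n,l,st,c=cv2.connectedComponentsWithStats(m.astype(np.uint8));i=1+st[1:,4].argmax();p=P[l==i]
r=cv2.minAreaRect((p[:,:2]*1000).astype(np.float32));print("plate",r,cv2.boxPoints(r))
# camera head
for nm,Q in(("top",P),("scene",Ps)):
    q=Q[(Q[...,0]>.35)&(Q[...,0]<.72)&(abs(Q[...,1]-0.0)<.6)&(Q[...,2]>.1)]
    print(nm,len(q),q.min(0) if len(q) else 0,q.max(0) if len(q) else 0)
a=cv2.resize(d["img"][130:270,170:310],None,fx=4,fy=4,interpolation=cv2.INTER_CUBIC)
b=cv2.resize(d["img"][140:290,370:480],None,fx=3,fy=3,interpolation=cv2.INTER_CUBIC)
a=cv2.copyMakeBorder(a,0,0,0,800-560-0,cv2.BORDER_CONSTANT)
bb=cv2.resize(b,(240,327));a[:327,560:]=bb
cv2.imwrite("pics/c1.png",cv2.convertScaleAbs(a,alpha=1.5)[...,::-1])
E
```

```text
ring [ 0.4979 -0.2637  0.0082]
handle [0.5072 0.1098 0.1514]
timer [ 0.4206 -0.0476  0.0139]
reag [ 0.6767 -0.0643  0.0472]
cup [0.5387 0.4159 0.0665]
head [ 0.6304 -0.2868  0.1682]
headlens [ 0.5972 -0.2766  0.1726]
front [0.5297 0.2282 0.0943]
ring [[ 0.4978 -0.2631  0.01  ]] handle [[0.5094 0.1108 0.127 ]]
housing [ 227  135   75  109 1642]
((646.00439453125, 87.79808044433594), (249.5580596923828, 129.58575439453125), 10.34707260131836) [[511.6171 129.1257]
 [534.892    1.6473]
 [780.3917  46.4705]
 [757.1168 173.9489]]
plate ((569.8530883789062, -280.57666015625), (110.70317840576172, 249.81678771972656), 75.9161148071289) [[ 435.23   -303.8689]
 [ 677.5374 -364.6599]
 [ 704.4762 -257.2844]
 [ 462.1688 -196.4934]]
top 11985 [ 0.4883 -0.3486  0.1001] [0.72   0.552  0.2178]
scene 7215 [ 0.4862 -0.3519  0.1   ] [0.72   0.5521 0.217 ]
```

View pics/c1.png

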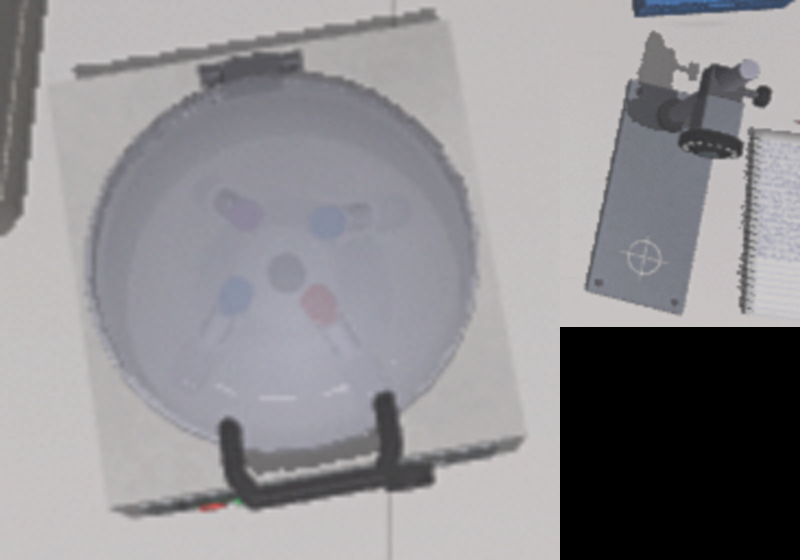

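The crop shows the nut at (286,272), the purple cap upper-left at (240,212), the red cap at (320,303) and the handle bar centred near (320,490). The ring is clear, at the front end of the plate.

```bash
python3 - <<'E'
from h import *
np.set_printoptions(precision=4,suppress=True)
d=dict(np.load("top.npz"));P=world_map(d);s=dict(np.load("scene.npz"));Ps=world_map(s)
px=lambda x,y:(170+(x+.5)/4-.5,130+(y+.5)/4-.5)
print("nut",cast(d,px(286,272),.085))
for n,c in dict(purple=(245,216),blue1=(327,222),blue2=(236,297),red=(320,303)).items(): print(n,cast(d,px(*c),.122))
print("handle",cast(d,[px(250,500),px(395,470),px(320,490)],.127))
print("hinge",cast(d,[px(200,75),px(300,62)],.1))
# housing: opaque top in whole region, fit
z=P[...,2];m=(abs(z-.095)<.005)&(P[...,0]>.48)&(P[...,0]<.8)&(P[...,1]>-.03)&(P[...,1]<.32)
r=cv2.minAreaRect((P[m][:,:2]*1000).astype(np.float32));print("housing",r,cv2.boxPoints(r))
# stand frame
ring=np.array([.4978,-.2631]);a=np.deg2rad(75.916-90);ex=np.array([np.cos(a),np.sin(a)]);ey=np.array([-ex[1],ex[0]])
for nm,Q in(("top",P),("scene",Ps)):
    q=Q.reshape(-1,3);q=q[~np.isnan(q[:,0])];f=np.c_[(q[:,:2]-ring)@ex,(q[:,:2]-ring)@ey,q[:,2]]
    k=(f[:,0]>80)|True
    k=(f[:,0]>.085)&(f[:,0]<.19)&(abs(f[:,1])<.05)&(f[:,2]>.05);g=f[k]
    for lo in np.arange(.085,.19,.01):
        t=g[(g[:,0]>=lo)&(g[:,0]<lo+.01)]
        if len(t):print(nm,round(lo,3),len(t),"y",t[:,1].min(),t[:,1].max(),"z",t[:,2].min(),t[:,2].max())
E
```

```text
nut [[0.6289 0.139  0.085 ]]
purple [[0.6526 0.1597 0.122 ]]
blue1 [[0.6495 0.1142 0.122 ]]
blue2 [[0.6068 0.1636 0.122 ]]
red [[0.6037 0.1174 0.122 ]]
handle [[0.495  0.1531 0.127 ]
 [0.5115 0.0756 0.127 ]
 [0.5006 0.1157 0.127 ]]
hinge [[0.7413 0.1895 0.1   ]
 [0.7496 0.132  0.1   ]]
housing ((663.3724365234375, 171.77676391601562), (313.8853759765625, 288.6708679199219), 10.164443016052246) [[483.4215 286.1506]
 [534.3644   2.0103]
 [843.3234  57.4029]
 [792.3805 341.5432]]
top 0.085 19 y -0.010394108901066797 0.010965374997311227 z 0.14243563842700022 0.16725671288765181
top 0.095 225 y -0.02862723478238542 0.030120290624330782 z 0.12505964198682787 0.18161482911280502
top 0.105 86 y -0.024415959784317758 0.0296428766844435 z 0.14296785139098783 0.18240893292842184
top 0.115 104 y -0.01906078488910277 0.019571641079443775 z 0.13345248054413994 0.17141846644436126
top 0.125 105 y -0.018477530938052857 0.01943333290197034 z 0.13589658042270283 0.17167948897440752
top 0.135 105 y -0.018152561964924846 0.019832299218464668 z 0.1356591672223174 0.17278648425991638
top 0.145 82 y -0.01
[... 683 characters left out ...]
115 30 y -0.015301711387371972 0.020738910802411397 z 0.13398154129761472 0.1719469694959933
scene 0.125 41 y -0.019186383126765762 0.019863607660007044 z 0.13341377563968668 0.1725455943999677
scene 0.135 41 y -0.017584688401074577 0.01841320547103156 z 0.13158077939658355 0.172492501105911
scene 0.145 70 y -0.04161299668039447 0.021994936043059254 z 0.053416125590435834 0.21415227114844004
scene 0.155 165 y -0.049910715342000804 0.018192809592906468 z 0.05309884662192227 0.21702623819099118
scene 0.165 54 y -0.045981488483426494 0.016336288052216433 z 0.05707957467289918 0.21426014247054426
scene 0.175 11 y 0.000848854093154187 0.016851185034108523 z 0.13896832674109771 0.16769368034416868
```

```bash
cat >> h.py <<'E'
np.set_printoptions(precision=3,suppress=True)
O=np.array([.629,.139,0]);yaw=np.deg2rad(10.25)
ux=np.array([np.cos(yaw),np.sin(yaw),0]);uy=np.array([-ux[1],ux[0],0]);uz=np.array([0,0,1.])
def lidrot(phi):
    p=np.deg2rad(phi);z=np.sin(p)*ux-np.cos(p)*uz
    return np.c_[np.cross(uy,z),uy,z]
def rows(targets,s=None):
    s=s or env.observe();p=s["position"];A=s["tool_rot"]
    print("t",round(s["time_s"],2),"p",p,"F",s["ft_force"],"w",s["grip_width"])
    for q,B in targets:
        print([[round(float(v),3) for v in A.T@(np.array(q)-p)/.3],[round(float(v),3) for v in np.rad2deg(R.from_matrix(A.T@B).as_rotvec())/45]])
def hook(th,deep=0,along=.011,phi=45):
    """TCP with the closed fingers under the bar at lid angle th"""
    B=lidrot(phi);d=B[:,2];n=-B[:,0]; n=n if n[2]>0 else -n
    bar=O+(.118-.253*np.cos(th)+.030*np.sin(th))*ux+(.097+.253*np.sin(th)+.030*np.cos(th))*uz
    return bar-(.017-deep)*n-along*d,B
E
python3 - <<'E'
from h import *
q,B=hook(0,-.025);print(q,B)
rows([([.25,.36,.23],lidrot(0)),([.42,.15,.2],lidrot(0)),(q,B)])
E
```

```text
[0.459 0.108 0.105] [[-0.696 -0.178  0.696]
 [-0.126  0.984  0.126]
 [-0.707  0.    -0.707]]
t 0.1 p [0.121 0.536 0.249] F [ 0.593 -0.108  0.359] w 0.0854941004904297
[[-0.549, -0.479, 0.065], [-0.002, -0.001, -0.51]]
[[-1.256, -1.037, 0.166], [-0.002, -0.001, -0.51]]
[[-1.414, -1.143, 0.482], [-0.202, -0.987, -0.483]]
```

Call:
step_arm(
  targets=[
    [[-0.9,-0.75,0.06],[0,0,-0.51]],
    [[-0.9,-0.75,0.06],[0,0,-0.51]],
    [[-0.9,-0.75,0.06],[0,0,-0.51]],
    [[-0.9,-0.75,0.06],[0,0,-0.51]],
    [[-0.9,-0.75,0.06],[0,0,-0.51]],
    [[-0.9,-0.75,0.06],[0,0,-0.51]],
    [[-0.9,-0.75,0.06],[0,0,-0.51]],
    [[-0.9,-0.75,0.06],[0,0,-0.51]],
    [[-0.9,-0.75,0.06],[0,0,-0.51]],
    [[-0.9,-0.75,0.06],[0,0,-0.51]],
  ],
  jaw=0,
)

```text
time_s: 0.93
position: [0.3374, 0.2543, 0.2316]
tool_rot: [[-0.985, -0.173, -0.0], [-0.173, 0.985, -0.001], [0.0, -0.001, -1.0]]
ft_force: [0.0, 0.9, 0.7]
grip_width: -0.0001
gripper_force: 0.0
```

```bash
python3 - <<'E'
from h import *
q,B=hook(0,-.025);print(q)
rows([(q+[0,0,.08],B),(q,B)])
E
```

```text
[0.459 0.108 0.105]
t 0.93 p [0.337 0.254 0.232] F [0.016 0.878 0.676] w -5.178038030608638e-05
[[-0.316, -0.549, 0.156], [-0.004, -1.0, -0.006]]
[[-0.316, -0.549, 0.422], [-0.004, -1.0, -0.006]]
```

Call:
step_arm(
  targets=[
    [[-0.316,-0.55,0.156],[0,-1,0]],
    [[-0.316,-0.55,0.156],[0,-1,0]],
    [[-0.316,-0.55,0.156],[0,-1,0]],
    [[-0.316,-0.55,0.156],[0,-1,0]],
    [[-0.316,-0.55,0.156],[0,-1,0]],
    [[-0.316,-0.55,0.156],[0,-1,0]],
    [[-0.316,-0.55,0.42],[0,-1,0]],
    [[-0.316,-0.55,0.42],[0,-1,0]],
    [[-0.316,-0.55,0.42],[0,-1,0]],
    [[-0.316,-0.55,0.42],[0,-1,0]],
  ],
)

```text
time_s: 1.77
position: [0.4672, 0.126, 0.1599]
tool_rot: [[-0.726, -0.167, 0.668], [-0.119, 0.986, 0.116], [-0.678, 0.005, -0.735]]
ft_force: [4.7, -16.4, 1.8]
grip_width: 0.0002
gripper_force: 0.0
```

```bash
python3 - <<'E'
from h import *
rows([hook(t,dp) for t,dp in[(0,-.012),(0,-.003),(.04,0),(.09,0),(.15,0),(.2,0),(.25,0),(.3,0),(.35,0),(.4,0)]])
E
```

```text
t 1.77 p [0.467 0.126 0.16 ] F [  4.67  -16.404   1.848] w 0.00021227587502986435
[[0.107, -0.054, 0.108], [-0.006, -0.052, -0.015]]
[[0.077, -0.054, 0.107], [-0.006, -0.052, -0.015]]
[[0.041, -0.054, 0.085], [-0.006, -0.052, -0.015]]
[[0.007, -0.053, 0.059], [-0.006, -0.052, -0.015]]
[[-0.036, -0.053, 0.031], [-0.006, -0.052, -0.015]]
[[-0.072, -0.053, 0.01], [-0.006, -0.052, -0.015]]
[[-0.11, -0.052, -0.01], [-0.006, -0.052, -0.015]]
[[-0.148, -0.052, -0.028], [-0.006, -0.052, -0.015]]
[[-0.188, -0.051, -0.044], [-0.006, -0.052, -0.015]]
[[-0.228, -0.051, -0.058], [-0.006, -0.052, -0.015]]
```

```bash
python3 - <<'E'
from h import *
q,B=hook(0,-.025)
rows([(q-.02*ux+[0,0,.055],B),(q-.015*ux,B),(q,B)])
E
```

```text
t 1.77 p [0.467 0.126 0.16 ] F [  4.67  -16.404   1.848] w 0.00021227587502986435
[[0.075, -0.055, -0.07], [-0.006, -0.052, -0.015]]
[[0.187, -0.055, 0.076], [-0.006, -0.052, -0.015]]
[[0.15, -0.055, 0.11], [-0.006, -0.052, -0.015]]
```

Call:
step_arm(
  targets=[
    [[0,0,0],[0,0,0]],
    [[0,0,0],[0,0,0]],
  ],
)

```text
time_s: 1.93
position: [0.4679, 0.1258, 0.1604]
tool_rot: [[-0.724, -0.175, 0.668], [-0.132, 0.984, 0.116], [-0.678, -0.004, -0.735]]
ft_force: [0.1, -0.1, 0.7]
grip_width: -0.0002
gripper_force: 0.0
```

```bash
python3 - <<'E'
from h import *
q,B=hook(0,-.025);print(q)
rows([(q-.01*ux,B),(q,B)])
rows([hook(t,dp) for t,dp in[(0,-.012),(0,-.003),(.04,0),(.09,0),(.15,0),(.2,0),(.25,0),(.3,0),(.35,0),(.4,0)]])
E
```

```text
[0.459 0.108 0.105]
t 1.93 p [0.468 0.126 0.16 ] F [ 0.142 -0.107  0.668] w -0.00015221998708130714
[[0.178, -0.052, 0.087], [-0.006, -0.052, 0.001]]
[[0.153, -0.052, 0.11], [-0.006, -0.052, 0.001]]
t 1.93 p [0.468 0.126 0.16 ] F [ 0.142 -0.107  0.668] w -0.00015221998708130714
[[0.11, -0.052, 0.108], [-0.006, -0.052, 0.001]]
[[0.08, -0.052, 0.107], [-0.006, -0.052, 0.001]]
[[0.044, -0.052, 0.085], [-0.006, -0.052, 0.001]]
[[0.01, -0.052, 0.059], [-0.006, -0.052, 0.001]]
[[-0.032, -0.052, 0.031], [-0.006, -0.052, 0.001]]
[[-0.069, -0.052, 0.009], [-0.006, -0.052, 0.001]]
[[-0.107, -0.052, -0.01], [-0.006, -0.052, 0.001]]
[[-0.145, -0.053, -0.028], [-0.006, -0.052, 0.001]]
[[-0.184, -0.053, -0.044], [-0.006, -0.052, 0.001]]
[[-0.225, -0.053, -0.058], [-0.006, -0.052, 0.001]]
```

Call:
step_arm(
  targets=[
    [[0.08,-0.03,-0.06],[0,-0.05,0]],
    [[0.178,-0.052,0.05],[0,-0.05,0]],
    [[0.178,-0.052,0.087],[0,-0.05,0]],
    [[0.153,-0.052,0.11],[0,-0.05,0]],
    [[0.13,-0.052,0.108],[0,-0.05,0]],
    [[0.11,-0.052,0.108],[0,-0.05,0]],
    [[0.08,-0.052,0.107],[0,-0.05,0]],
    [[0.044,-0.052,0.085],[0,-0.05,0]],
    [[0.01,-0.052,0.059],[0,-0.05,0]],
    [[-0.032,-0.052,0.031],[0,-0.05,0]],
  ],
)

```text
time_s: 2.77
position: [0.4758, 0.1194, 0.1629]
tool_rot: [[-0.722, -0.177, 0.668], [-0.127, 0.984, 0.123], [-0.68, 0.004, -0.733]]
ft_force: [-57.9, 8.1, 10.5]
grip_width: 0.0002
gripper_force: 28.0
```

```bash
python3 - <<'E'
from h import *
rows([hook(t) for t in np.arange(.2,.75,.06)])
d=get_image("scene");cv2.imwrite("pics/s2.png",cv2.resize(d["img"][150:400,160:400],None,fx=2.4,fy=2.4)[...,::-1])
E
```

```text
t 2.77 p [0.476 0.119 0.163] F [-57.873   8.084  10.519] w 0.0001867367392993644
[[-0.047, -0.026, 0.0], [0.003, -0.048, -0.004]]
[[-0.093, -0.026, -0.023], [0.003, -0.048, -0.004]]
[[-0.139, -0.026, -0.043], [0.003, -0.048, -0.004]]
[[-0.187, -0.026, -0.061], [0.003, -0.048, -0.004]]
[[-0.236, -0.025, -0.076], [0.003, -0.048, -0.004]]
[[-0.285, -0.025, -0.088], [0.003, -0.048, -0.004]]
[[-0.335, -0.025, -0.097], [0.003, -0.048, -0.004]]
[[-0.386, -0.025, -0.103], [0.003, -0.048, -0.004]]
[[-0.437, -0.025, -0.105], [0.003, -0.048, -0.004]]
[[-0.488, -0.025, -0.105], [0.003, -0.048, -0.004]]
```

View pics/s2.png

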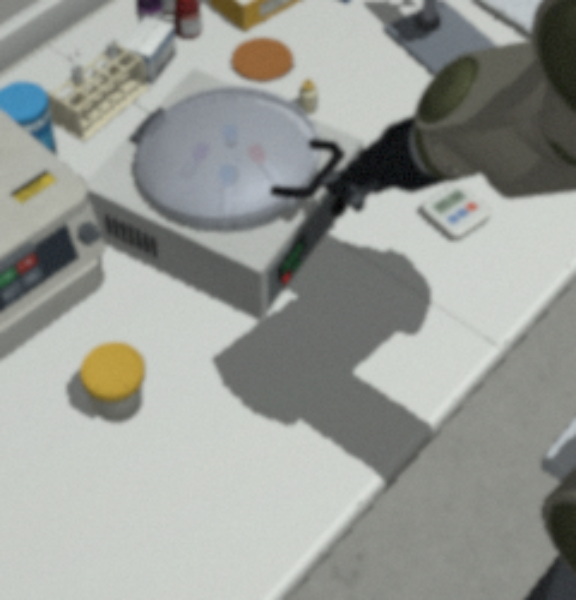

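The picture shows the lid still shut, with the fingers pressing on the front of the bar near (345,185). The tool never went low enough, so I'll check the joints.

```bash
python3 -c "
from h import *
s=env.observe();print(s['q'],s['ft_force'],s['joint_efforts'])"
```

```text
[  -5.128   12.969  119.995   64.469   11.841 -165.24 ] [-66.664  -2.103  16.096] [ -7.618 -15.954 -41.09    2.286  -5.932   0.116]
```

Call:
step_arm(
  targets=[
    [[0,0,-0.1],[0,0,0]],
    [[0,0,-0.2],[0,0,0]],
    [[0,0,-0.3],[0,0,0]],
    [[0,0,-0.3],[0,0.5,0]],
    [[0,0,-0.3],[0,0.5,0]],
    [[0,0,-0.3],[0,0.5,0]],
    [[0,0,-0.3],[0,0.9,0]],
    [[0,0,-0.3],[0,0.9,0]],
    [[0,0,-0.3],[0,0.9,0]],
    [[0,0,-0.3],[0,0.9,0]],
  ],
)

```text
time_s: 3.65
position: [0.4281, 0.1055, 0.2352]
tool_rot: [[-0.984, -0.169, 0.059], [-0.168, 0.986, 0.006], [-0.059, -0.005, -0.998]]
ft_force: [-0.7, 0.0, -0.1]
grip_width: 0.0002
gripper_force: 0.0
```

```bash
cat >> h.py <<'E'
def pinrot(phi):
    """tool y along the housing's x (across the bar), tilted phi forward"""
    p=np.deg2rad(phi);z=np.sin(p)*ux-np.cos(p)*uz
    return np.c_[uy,np.cross(z,uy),z]
def bar(th): return O+(.118-.253*np.cos(th)+.030*np.sin(th))*ux+(.097+.253*np.sin(th)+.030*np.cos(th))*uz
def pin(th,phi,past=.007):
    B=pinrot(phi);return bar(th)-past*B[:,2],B
E
python3 - <<'E'
from h import *
s=env.observe();print(s['q'])
q,B=pin(0,10)
rows([(q-.03*ux+[0,0,.1],B),(q-.004*ux+[0,0,.05],B),(q-.003*ux,B)])
E
```

```text
[  -1.848   10.196   93.861    0.448   72.559 -101.679]
t 3.65 p [0.428 0.106 0.235] F [-0.676  0.018 -0.055] w 0.00016754368182153028
[[-0.124, -0.008, 0.012], [-0.121, -0.109, 1.986]]
[[-0.201, -0.007, 0.183], [-0.121, -0.109, 1.986]]
[[-0.194, -0.006, 0.35], [-0.121, -0.109, 1.986]]
```

Call:
step_arm(
  targets=[
    [[-0.06,0,0.01],[0,0,1]],
    [[-0.06,0,0.01],[0,0,1]],
    [[-0.06,0,0.01],[0,0,1]],
    [[-0.06,0,0.01],[0,0,1]],
    [[-0.06,0,0.01],[0,0,1]],
    [[-0.06,0,0.01],[0,0,1]],
    [[-0.06,0,0.01],[0,0,1]],
  ],
  jaw=24,
  grip_force=20,
)

```text
time_s: 4.23
position: [0.4432, 0.1087, 0.233]
tool_rot: [[-0.811, 0.582, 0.066], [0.583, 0.812, 0.008], [-0.049, 0.044, -0.998]]
ft_force: [0.8, -0.6, -0.6]
grip_width: 0.0237
gripper_force: 0.0
```

```bash
python3 - <<'E'
from h import *
q,B=pin(0,10)
rows([(q-.02*ux+[0,0,.08],B),(q-.003*ux+[0,0,.05],B),(q-.003*ux,B)])
E
```

```text
t 4.23 p [0.443 0.109 0.233] F [ 0.751 -0.604 -0.562] w 0.02372890154824203
[[-0.079, 0.066, 0.071], [-0.133, -0.048, 0.979]]
[[-0.113, 0.102, 0.174], [-0.133, -0.048, 0.979]]
[[-0.105, 0.095, 0.34], [-0.133, -0.048, 0.979]]
```

Call:
step_arm(
  targets=[
    [[-0.08,0.066,0.07],[-0.13,-0.05,0.98]],
    [[-0.08,0.066,0.07],[-0.13,-0.05,0.98]],
    [[-0.08,0.066,0.07],[-0.13,-0.05,0.98]],
    [[-0.08,0.066,0.07],[-0.13,-0.05,0.98]],
    [[-0.08,0.066,0.07],[-0.13,-0.05,0.98]],
    [[-0.08,0.066,0.07],[-0.13,-0.05,0.98]],
    [[-0.08,0.066,0.07],[-0.13,-0.05,0.98]],
    [[-0.08,0.066,0.07],[-0.13,-0.05,0.98]],
  ],
)

```text
time_s: 4.9
position: [0.4752, 0.1111, 0.2141]
tool_rot: [[-0.182, 0.969, 0.169], [0.983, 0.18, 0.029], [-0.002, 0.172, -0.985]]
ft_force: [-0.1, -0.2, 0.6]
grip_width: 0.0237
gripper_force: 0.0
```

```bash
python3 - <<'E'
from h import *
d=dict(np.load("top.npz"));m=(d["img"].max(2)<60);m[:228]=0;m[262:]=0;m[:,:222]=0;m[:,275:]=0
v,u=np.nonzero(m);p=cast(d,np.c_[u,v],.127)-O;s=p@ux;y=p@uy
for a in np.arange(-.05,.05,.01):
    k=(y>a)&(y<a+.01);print(round(a,2),k.sum(),s[k].min() if k.any() else 0,np.median(s[k]) if k.any() else 0)
s2=dict(np.load("scene.npz"));Ps=world_map(s2)-O;k=(s2["img"].max(2)<70)&(Ps[...,2]>.115)&(Ps[...,2]<.14)&(abs(Ps@uy)<.04)&(Ps@ux<-.11)&(Ps@ux>-.16)
print(k.sum(),np.median(Ps[k]@ux),np.median(Ps[k]@uy),np.median(Ps[k][:,2]),(Ps[k]@ux).min())
q,B=pin(0,10)
rows([(q-.003*ux+[0,0,.05],B),(q-.002*ux,B)])
E
```

```text
-0.05 80 -0.1360924583642024 -0.11267263619707624
-0.04 62 -0.13671927788976165 -0.1209521706705696
-0.03 24 -0.13311791835784959 -0.1283257051991567
-0.02 23 -0.13337465627254816 -0.1280279616539152
-0.01 23 -0.13363109925145691 -0.1290305068807343
0.0 23 -0.13351615609193748 -0.12791627659331753
0.01 24 -0.13377221514072896 -0.12867652611277397
0.02 24 -0.13303051431846385 -0.12824971614915517
0.03 43 -0.133657322011983 -0.1240945213443491
0.04 74 -0.1296940771944943 -0.10543777138828764
  return _methods._mean(a, axis=axis, dtype=dtype,
  ret = ret.dtype.type(ret / rcount)
Traceback (most recent call last):
ValueError: zero-size array to reduction operation minimum which has no identity
```

```bash
python3 - <<'E'
from h import *
for nm,d in(("old",dict(np.load("top.npz"))),("new scene",get_image("scene")),("old scene",dict(np.load("scene.npz")))):
    P=world_map(d)-O;S=P@ux;Y=P@uy;Z=P[...,2]
    k=(d["img"].max(2)<75)&(Z>.1)&(Z<.17)&(abs(Y)<.028)&(S<-.1)&(S>-.17)
    print(nm,k.sum(),np.percentile(S[k],[5,50,95]),np.percentile(Z[k],[5,50,95]))
q,B=pin(0,10)
rows([(q-.003*ux+[0,0,.05],B),(q-.002*ux,B)])
E
```

```text
old 148 [-0.136 -0.131 -0.125] [0.149 0.153 0.156]
new scene 64 [-0.137 -0.133 -0.127] [0.155 0.161 0.166]
old scene 58 [-0.139 -0.134 -0.129] [0.149 0.153 0.156]
t 4.95 p [0.475 0.111 0.214] F [ 0.214 -1.086  0.195] w 0.02410215002003827
[[-0.0, 0.039, 0.109], [-0.004, 0.002, 0.008]]
[[0.0, 0.014, 0.274], [-0.004, 0.002, 0.008]]
```

```bash
python3 - <<'E'
from h import *
q,B=pin(.112,10)
rows([(q-.002*ux+[0,0,.03],B),(q-.002*ux,B)])
E
```

```text
t 4.95 p [0.475 0.111 0.214] F [ 0.214 -1.086  0.195] w 0.02410215002003827
[[-0.0, 0.063, 0.086], [-0.004, 0.002, 0.008]]
[[-0.0, 0.046, 0.185], [-0.004, 0.002, 0.008]]
```

Call:
step_arm(
  targets=[
    [[0,0.063,0.05],[0,0,0]],
    [[0,0.063,0.086],[0,0,0]],
    [[0,0.055,0.13],[0,0,0]],
    [[0,0.046,0.185],[0,0,0]],
    [[0,0.046,0.185],[0,0,0]],
  ],
)

```text
time_s: 5.37
position: [0.4966, 0.1153, 0.1593]
tool_rot: [[-0.184, 0.969, 0.163], [0.983, 0.182, 0.029], [-0.001, 0.165, -0.986]]
ft_force: [0.5, -0.0, -0.4]
grip_width: 0.0238
gripper_force: 0.0
```

Call:
step_arm(
  targets=[
    [[0,0,0],[0,0,0]],
    [[0,0,0],[0,0,0]],
    [[0,0,0],[0,0,0]],
    [[0,0,0],[0,0,0]],
  ],
  jaw=0,
  grip_force=20,
)

```text
time_s: 5.7
position: [0.4996, 0.1157, 0.1636]
tool_rot: [[-0.183, 0.968, 0.173], [0.983, 0.181, 0.03], [-0.002, 0.175, -0.985]]
ft_force: [8.2, 3.1, -4.3]
grip_width: 0.0109
gripper_force: 22.4
```

```bash
python3 - <<'E'
from h import *
s=env.observe();print(s['q'])
d=(s['position']+.007*s['tool_rot'][:,2]-O);print(d@ux,d@uy,d[2])
rows([pin(t,p) for t,p in zip(np.arange(.15,.66,.055),np.linspace(10,12,10))])
E
```

```text
[ -1.118  19.421  94.818   2.309  55.871 -12.815]
-0.1302370096696856 0.0001257229844600043 0.15670263357431213
t 5.7 p [0.5   0.116 0.164] F [ 8.189  3.059 -4.252] w 0.01085672979739383
[[-0.001, 0.013, -0.024], [0.002, 0.002, 0.007]]
[[-0.001, 0.034, -0.066], [-0.003, 0.002, 0.007]]
[[-0.001, 0.057, -0.106], [-0.008, 0.002, 0.007]]
[[-0.001, 0.083, -0.145], [-0.013, 0.002, 0.007]]
[[-0.001, 0.111, -0.183], [-0.018, 0.001, 0.007]]
[[-0.002, 0.14, -0.219], [-0.023, 0.001, 0.007]]
[[-0.002, 0.172, -0.253], [-0.028, 0.001, 0.007]]
[[-0.002, 0.206, -0.285], [-0.033, 0.001, 0.007]]
[[-0.002, 0.241, -0.316], [-0.037, 0.001, 0.007]]
[[-0.002, 0.278, -0.344], [-0.042, 0.001, 0.007]]
```

Call:
step_arm(
  targets=[
    [[0,0.013,-0.024],[0,0,0]],
    [[0,0.034,-0.066],[0,0,0]],
    [[0,0.057,-0.106],[-0.01,0,0]],
    [[0,0.083,-0.145],[-0.013,0,0]],
    [[0,0.111,-0.183],[-0.018,0,0]],
    [[0,0.14,-0.219],[-0.023,0,0]],
    [[0,0.172,-0.253],[-0.028,0,0]],
    [[0,0.206,-0.285],[-0.033,0,0]],
    [[0,0.241,-0.316],[-0.037,0,0]],
    [[0,0.278,-0.344],[-0.042,0,0]],
  ],
)

```text
time_s: 6.53
position: [0.5604, 0.127, 0.2801]
tool_rot: [[-0.183, 0.963, 0.198], [0.983, 0.18, 0.034], [-0.003, 0.201, -0.98]]
ft_force: [-5.5, -5.1, 1.9]
grip_width: 0.0111
gripper_force: 22.0
```

```bash
python3 - <<'E'
from h import *
s=env.observe();print(s['q'],s['gripper_force'])
d=(s['position']+.007*s['tool_rot'][:,2]-O);print(d@ux,d@uy,d[2])
rows([pin(t,p) for t,p in zip(np.arange(.70,1.21,.055),np.linspace(14,32,10))])
E
```

```text
[  0.162  18.461  75.265   1.959  74.837 -10.742] 21.995081305503845
-0.06819380607677333 0.00033698683571810274 0.27319693568745607
t 6.53 p [0.56  0.127 0.28 ] F [-5.518 -5.137  1.909] w 0.011066745384631524
[[-0.001, 0.045, -0.024], [-0.053, 0.003, 0.008]]
[[-0.002, 0.084, -0.047], [-0.098, 0.003, 0.008]]
[[-0.002, 0.125, -0.068], [-0.142, 0.002, 0.008]]
[[-0.002, 0.167, -0.087], [-0.187, 0.002, 0.008]]
[[-0.003, 0.21, -0.103], [-0.231, 0.002, 0.008]]
[[-0.003, 0.254, -0.117], [-0.276, 0.002, 0.008]]
[[-0.003, 0.298, -0.128], [-0.32, 0.002, 0.008]]
[[-0.004, 0.344, -0.137], [-0.365, 0.002, 0.008]]
[[-0.004, 0.389, -0.143], [-0.409, 0.002, 0.008]]
[[-0.004, 0.435, -0.146], [-0.453, 0.001, 0.008]]
```

Call:
step_arm(
  targets=[
    [[0,0.045,-0.024],[-0.053,0,0]],
    [[0,0.084,-0.047],[-0.098,0,0]],
    [[0,0.125,-0.068],[-0.142,0,0]],
    [[0,0.167,-0.087],[-0.187,0,0]],
    [[0,0.21,-0.103],[-0.231,0,0]],
    [[0,0.254,-0.117],[-0.276,0,0]],
    [[0,0.298,-0.128],[-0.32,0,0]],
    [[0,0.344,-0.137],[-0.365,0,0]],
    [[0,0.389,-0.143],[-0.409,0,0]],
    [[0,0.435,-0.146],[-0.453,0,0]],
  ],
)

```text
time_s: 7.37
position: [0.6793, 0.1493, 0.3475]
tool_rot: [[-0.183, 0.832, 0.524], [0.983, 0.156, 0.095], [-0.002, 0.532, -0.846]]
ft_force: [-1.7, -4.5, -1.0]
grip_width: 0.0113
gripper_force: 23.6
```

```bash
python3 - <<'E'
from h import *
s=env.observe();print(s['q'],s['gripper_force'])
d=(s['position']+.007*s['tool_rot'][:,2]-O);print(d@ux,d@uy,d[2])
rows([pin(t,p) for t,p in zip(np.arange(1.24,1.61,.04),np.linspace(31,25,10))])
E
```

```text
[  0.929  21.773  64.384   5.639  62.135 -10.846] 23.626232743263245
0.0550056343176904 0.001170787522292177 0.34155928534223384
t 7.37 p [0.679 0.149 0.347] F [-1.666 -4.516 -0.997] w 0.011299925356924943
[[-0.004, 0.034, 0.004], [0.026, -0.001, 0.007]]
[[-0.004, 0.066, 0.016], [0.041, -0.001, 0.007]]
[[-0.004, 0.098, 0.029], [0.056, -0.001, 0.007]]
[[-0.005, 0.129, 0.044], [0.07, -0.001, 0.007]]
[[-0.005, 0.159, 0.06], [0.085, -0.001, 0.007]]
[[-0.005, 0.188, 0.077], [0.1, -0.001, 0.007]]
[[-0.005, 0.217, 0.096], [0.115, -0.001, 0.007]]
[[-0.005, 0.245, 0.115], [0.13, -0.0, 0.007]]
[[-0.005, 0.273, 0.136], [0.145, -0.0, 0.007]]
[[-0.006, 0.299, 0.157], [0.159, -0.0, 0.007]]
```

Call:
step_arm(
  targets=[
    [[0,0.034,0.004],[0.02,0,0]],
    [[0,0.066,0.016],[0.03,0,0]],
    [[0,0.098,0.029],[0.04,0,0]],
    [[0,0.129,0.044],[0.05,0,0]],
    [[0,0.159,0.06],[0.06,0,0]],
    [[0,0.188,0.077],[0.07,0,0]],
    [[0,0.217,0.096],[0.08,0,0]],
    [[0,0.245,0.115],[0.09,0,0]],
    [[0,0.273,0.136],[0.1,0,0]],
    [[0,0.3,0.157],[0.1,0,0]],
  ],
)

```text
time_s: 8.2
position: [0.779, 0.1675, 0.3544]
tool_rot: [[-0.182, 0.872, 0.455], [0.983, 0.163, 0.082], [-0.002, 0.462, -0.887]]
ft_force: [-0.6, -4.7, -0.5]
grip_width: 0.0111
gripper_force: 22.5
```

```bash
python3 - <<'E'
from h import *
s=env.observe();print(s['q'],s['gripper_force'])
d=(s['position']+.007*s['tool_rot'][:,2]-O);print(d@ux,d@uy,d[2])
E
```

```text
[ 2.585 35.349 38.6    3.592 78.756 -7.795] 22.468623518943787
0.1558717320203892 0.0013361404036109138 0.3482094333123155
```

Call:
step_arm(
  targets=[
    [[0,0,0],[0,0,0]],
    [[0,0,0],[0,0,0]],
    [[0,0,0],[0,0,0]],
    [[0,0,-0.1],[0,0,0]],
    [[0,0,-0.2],[0,0,0]],
    [[0,-0.1,-0.3],[0,0,0]],
    [[0,-0.2,-0.3],[0,0,0]],
    [[0,-0.35,-0.3],[0,0,0]],
    [[0,-0.45,-0.3],[0,0,0]],
  ],
  jaw=34,
)

```text
time_s: 8.95
position: [0.616, 0.1387, 0.3723]
tool_rot: [[-0.183, 0.871, 0.456], [0.983, 0.163, 0.084], [-0.002, 0.464, -0.886]]
ft_force: [1.1, -0.2, 0.8]
grip_width: 0.0334
gripper_force: 0.0
```

```bash
python3 - <<'E'
from h import *
s=env.observe();print(s['q'],s['position'],s['tool_rot'])
d=get_image("top");np.savez("top2.npz",**d);e=get_image("scene");np.savez("scene2.npz",**e)
a=cv2.resize(d["img"][110:260,170:320],(400,400),interpolation=cv2.INTER_CUBIC);b=cv2.resize(e["img"][140:300,180:340],(400,400),interpolation=cv2.INTER_CUBIC)
cv2.imwrite("pics/c3.png",cv2.convertScaleAbs(np.hstack([a,b]),alpha=1.3)[...,::-1])
E
```

```text
[  0.134  15.907  67.609   5.061  69.319 -11.097] [0.616 0.139 0.372] [[-0.183  0.871  0.456]
 [ 0.983  0.163  0.084]
 [-0.002  0.464 -0.886]]
```

View pics/c3.png

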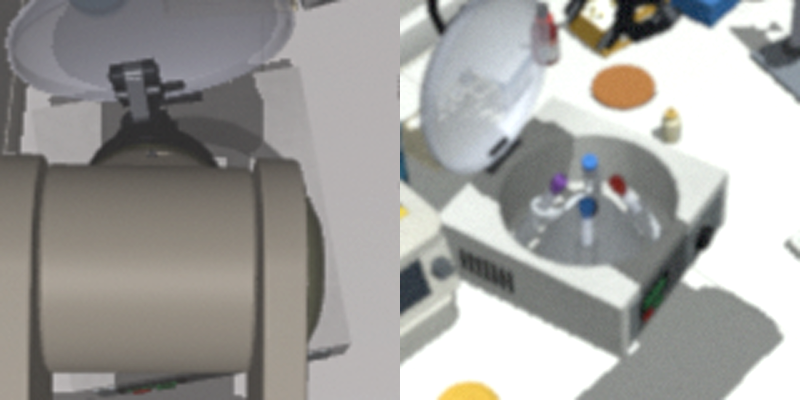

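The lid stands open with the caps visible. In the right crop, purple is at (558,183), the blues at (590,162) and (588,207), and red at (618,185). Next I refine the rotor pose from the colour centroids.

```bash
python3 - <<'E'
from h import *
d=dict(np.load("scene2.npz"));P=world_map(d);hsv=cv2.cvtColor(d["img"],cv2.COLOR_RGB2HSV)
H,S,V=hsv[...,0].astype(int),hsv[...,1],hsv[...,2]
reg=(np.hypot(P[...,0]-O[0],P[...,1]-O[1])<.06)&(P[...,2]>.09)&(P[...,2]<.14)
C={}
for n,lo,hi in(("purple",125,160),("blue",95,122),("red",165,190)):
    m=(reg&(((H>=lo)&(H<=hi))|((n=="red")&(H<8)))&(S>70)).astype(np.uint8)
    k,l,st,c=cv2.connectedComponentsWithStats(m)
    for i in range(1,k):
        if st[i,4]>8:
            p=cast(d,c[i],.1155)[0]; q=p-O
            print(n,st[i,4],c[i],"cast",p,"r",np.hypot(*q[:2]),"az",np.rad2deg(np.arctan2(q[1],q[0])),"depth med",np.median(P[l==i],0),"zmax",P[l==i][:,2].max())
E
```

```text
purple 31 [243.065 212.871] cast [0.655 0.158 0.115] r 0.03246706099453217 az 36.777221683783104 depth med [0.651 0.164 0.122] zmax 0.1286284811729327
blue 34 [255.5   204.706] cast [0.651 0.112 0.115] r 0.03486021088165433 az -51.71711297031822 depth med [0.646 0.117 0.123] zmax 0.1289547150765261
blue 42 [254.5   222.381] cast [0.606 0.163 0.115] r 0.033619904754857606 az 133.36783535697785 depth med [0.602 0.167 0.121] zmax 0.128756658492646
red 34 [266.735 213.265] cast [0.604 0.115 0.115] r 0.0347485351102167 az -136.60549293109293 depth med [0.599 0.119 0.122] zmax 0.130546074594409
```

```bash
cat >> h.py <<'E'
ra=np.deg2rad(40.8);rh=np.array([np.cos(ra),np.sin(ra),0]);ax=-np.sin(np.deg2rad(25))*rh+np.cos(np.deg2rad(25))*uz
tt=np.array([np.sin(ra),-np.cos(ra),0]);TB=np.c_[np.cross(tt,-ax),tt,-ax]
def tube(s,dr=0,dt=0): return O+.080*rh+.021*uz+s*ax+dr*rh+dt*tt,TB
E
python3 - <<'E'
from h import *
rows([tube(.24),tube(.19),tube(.102)])
E
```

```text
t 9.05 p [0.613 0.139 0.369] F [0.787 0.494 1.066] w 0.03390499945876505
[[-0.045, -0.206, 0.383], [0.25, 0.184, 1.387]]
[[-0.009, -0.22, 0.545], [0.25, 0.184, 1.387]]
[[0.053, -0.246, 0.83], [0.25, 0.184, 1.387]]
```

Call:
step_arm(
  targets=[
    [[-0.03,-0.15,0.2],[0.18,0.13,1]],
    [[-0.03,-0.15,0.2],[0.18,0.13,1]],
    [[-0.03,-0.15,0.2],[0.18,0.13,1]],
    [[-0.03,-0.15,0.2],[0.18,0.13,1]],
    [[-0.03,-0.15,0.2],[0.18,0.13,1]],
    [[-0.03,-0.15,0.2],[0.18,0.13,1]],
    [[-0.03,-0.15,0.2],[0.18,0.13,1]],
    [[-0.03,-0.15,0.2],[0.18,0.13,1]],
  ],
)

```text
time_s: 9.72
position: [0.6095, 0.1271, 0.2993]
tool_rot: [[0.474, 0.81, 0.346], [0.802, -0.559, 0.209], [0.363, 0.179, -0.914]]
ft_force: [0.6, 0.2, -0.4]
grip_width: 0.0342
gripper_force: 0.0
```

```bash
python3 - <<'E'
from h import *
print(env.observe()['q'])
rows([tube(.24),tube(.19),tube(.102)])
E
```

```text
[-4.422 18.921 73.966 14.708 67.99  25.009]
t 9.72 p [0.61  0.127 0.299] F [ 0.643  0.189 -0.363] w 0.03417718136566975
[[-0.074, -0.024, 0.187], [0.081, 0.045, 0.386]]
[[-0.067, -0.033, 0.354], [0.081, 0.045, 0.386]]
[[-0.054, -0.05, 0.646], [0.081, 0.045, 0.386]]
```

Call:
step_arm(
  targets=[
    [[-0.07,-0.02,0.1],[0.08,0.045,0.386]],
    [[-0.07,-0.02,0.187],[0.08,0.045,0.386]],
    [[-0.07,-0.024,0.187],[0.08,0.045,0.386]],
    [[-0.07,-0.024,0.187],[0.08,0.045,0.386]],
    [[-0.067,-0.03,0.26],[0.08,0.045,0.386]],
    [[-0.067,-0.033,0.33],[0.08,0.045,0.386]],
    [[-0.067,-0.033,0.33],[0.08,0.045,0.386]],
  ],
)

```text
time_s: 10.3
position: [0.6251, 0.1381, 0.1965]
tool_rot: [[0.684, 0.658, 0.316], [0.597, -0.753, 0.275], [0.419, 0.0, -0.908]]
ft_force: [-0.5, -0.2, -0.8]
grip_width: 0.0342
gripper_force: 0.0
```

```bash
python3 - <<'E'
from h import *
print(env.observe()['q'])
rows([tube(.16),tube(.13),tube(.102)])
d=get_image("wrist");cv2.imwrite("pics/w1.png",d["img"][...,::-1]);print(d["intrinsics"][0,0])
E
```

```text
[-4.739 26.005 80.697 20.923 57.281 35.208]
t 10.3 p [0.625 0.138 0.197] F [-0.522 -0.191 -0.82 ] w 0.03417967820672151
[[0.006, 0.006, 0.115], [-0.003, 0.005, 0.007]]
[[0.006, 0.007, 0.215], [-0.003, 0.005, 0.007]]
[[0.006, 0.007, 0.308], [-0.003, 0.005, 0.007]]
325.19226210127806
```

View pics/w1.png

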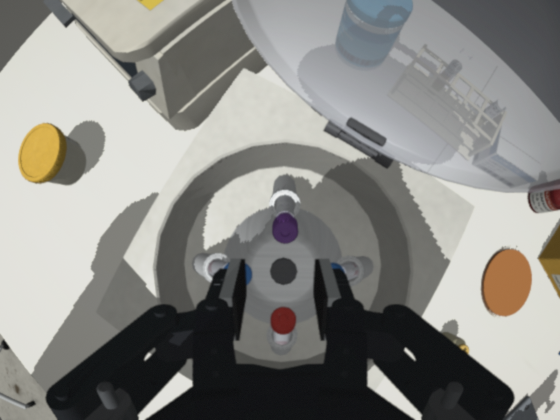

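The wrist view shows the purple cap at (286,228), the nut at (284,270) and the red cap at (283,320), with the fingers' midpoint at about column 280. The rotor is well aligned with the tool. I'll measure the small sideways offset.

```bash
cat >> h.py <<'E'
def fray(d,uv):
    """fisheye pixel -> world ray"""
    K=d["intrinsics"];a=(uv[0]-K[0,2])/K[0,0];b=(uv[1]-K[1,2])/K[1,1];r=np.hypot(a,b)
    v=np.array([a/r*np.sin(r),b/r*np.sin(r),np.cos(r)])
    Rm=cv2.Rodrigues(np.array(d["rvec"],float))[0];return -Rm.T@np.array(d["tvec"],float).ravel(),v@Rm
E
python3 - <<'E'
from h import *
d=get_image("wrist");hsv=cv2.cvtColor(d["img"],cv2.COLOR_RGB2HSV);H,S=hsv[...,0].astype(int),hsv[...,1]
print(d["intrinsics"][:2,2])
s=env.observe();A=s["tool_rot"];p=s["position"]
for n,m in(("purple",(H>125)&(H<160)&(S>70)),("red",((H>168)|(H<6))&(S>100))):
    m=m.astype(np.uint8);m[:190]=0;m[350:]=0;m[:,230:330]*=1;m[:,:230]=0;m[:,330:]=0
    v,u=np.nonzero(m);c=(u.mean(),v.mean());C,r=fray(d,c);h=.122
    w=C+r*(h-C[2])/r[2];print(n,len(u),c,w,"rel O rad/tan",(w-O)@rh,(w-O)@tt,"in tool",A.T@(w-p))
C,r=fray(d,(284,270.5));w=C+r*(.085-C[2])/r[2];print("nut",w,(w-O)@rh,(w-O)@tt,"cam in tool",A.T@(C-p))
E
```

```text
[279.486 209.755]
purple 580 (np.float64(284.0534482758621), np.float64(228.25172413793103)) [0.653 0.157 0.122] rel O rad/tan 0.030239300975689887 0.0018279149743457416 in tool [-0.002  0.003  0.085]
red 521 (np.float64(282.33397312859887), np.float64(319.61420345489444)) [0.604 0.117 0.122] rel O rad/tan -0.03318948169676091 0.00094467247646129 in tool [-0.06   0.002  0.058]
nut [0.629 0.136 0.085] -0.001546129948507685 0.002484555910243295 cam in tool [ 0.081  0.    -0.122]
```

Call:
step_arm(
  targets=[
    [[0,0.01,0.08],[0,0,0]],
    [[0,0.01,0.16],[0,0,0]],
    [[0,0.01,0.22],[0,0,0]],
    [[0,0.01,0.27],[0,0,0]],
    [[0,0.01,0.305],[0,0,0]],
    [[0,0.01,0.305],[0,0,0]],
  ],
)

```text
time_s: 10.9
position: [0.6565, 0.1606, 0.1148]
tool_rot: [[0.685, 0.656, 0.317], [0.595, -0.755, 0.276], [0.42, 0.0, -0.907]]
ft_force: [-0.0, 0.5, 0.1]
grip_width: 0.0341
gripper_force: 0.0
```

Call:
step_arm(
  targets=[
    [[0,0,0],[0,0,0]],
    [[0,0,0],[0,0,0]],
    [[0,0,0],[0,0,0]],
    [[0,0,0],[0,0,0]],
  ],
  jaw=0,
  grip_force=25,
)

```text
time_s: 11.23
position: [0.6567, 0.16, 0.1168]
tool_rot: [[0.685, 0.655, 0.32], [0.594, -0.756, 0.275], [0.422, 0.002, -0.907]]
ft_force: [-0.4, -0.1, 2.2]
grip_width: 0.0171
gripper_force: 24.5
```

```bash
python3 - <<'E'
from h import *
s=env.observe();print(s['gripper_force'])
rows([tube(.102),tube(.19)])
d=get_image("wrist");cv2.imwrite("pics/w2.png",d["img"][130:390,140:420][...,::-1])
E
```

```text
24.53541428782046
t 11.23 p [0.657 0.16  0.117] F [-0.43  -0.145  2.197] w 0.01705218672410029
[[0.002, -0.007, 0.013], [0.001, 0.001, 0.003]]
[[0.002, -0.007, -0.28], [0.001, 0.001, 0.003]]
```

View pics/w2.png

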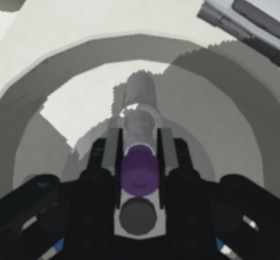

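The cap sits between the pads, at (140,170) in the crop, with the opening at 17 mm. I'll draw it out along its axis.

Call:
step_arm(
  targets=[
    [[0,0,-0.03],[0,0,0]],
    [[0,0,-0.07],[0,0,0]],
    [[0,0,-0.12],[0,0,0]],
    [[0,0,-0.17],[0,0,0]],
    [[0,0,-0.22],[0,0,0]],
    [[0,0,-0.27],[0,0,0]],
    [[0,0,-0.33],[0,0,0]],
    [[0,0,-0.4],[0,0,0]],
    [[0,0,-0.48],[0,0,0]],
    [[0,0,-0.55],[0,0,0]],
  ],
)

```text
time_s: 12.12
position: [0.603, 0.1142, 0.2678]
tool_rot: [[0.685, 0.655, 0.32], [0.594, -0.756, 0.275], [0.422, 0.002, -0.907]]
ft_force: [0.2, -0.4, 0.2]
grip_width: 0.0165
gripper_force: 24.4
```

```bash
cat >> h.py <<'E'
F=np.array([.4985,-.263,.150])
def down(az):
    a=np.deg2rad(az);y=np.array([np.cos(a),np.sin(a),0]);return np.c_[np.cross(y,-uz),y,-uz]
E
python3 - <<'E'
from h import *
s=env.observe();print(s['q'],s['gripper_force'])
p=s["position"]
for az in(-49,-76,-104):
  rows([(p+[0,0,.04],down(az)),([.56,-.05,.34],down(az)),(F-[.0,0,-.15],down(az)),(F+[0,0,.051],down(az))])
E
```

```text
[-7.569 19.875 78.137 20.122 66.148 35.88 ] 24.4448473527882
t 12.12 p [0.603 0.114 0.268] F [ 0.174 -0.437  0.227] w 0.016521264498261155
[[0.056, 0.0, -0.121], [0.003, -0.554, -0.002]]
[[-0.322, 0.32, -0.415], [0.003, -0.554, -0.002]]
[[-0.94, 0.723, -0.554], [0.003, -0.554, -0.002]]
[[-1.08, 0.722, -0.255], [0.003, -0.554, -0.002]]
t 12.12 p [0.603 0.114 0.268] F [ 0.174 -0.437  0.227] w 0.016521264498261155
[[0.056, 0.0, -0.121], [-0.128, -0.544, 0.589]]
[[-0.322, 0.32, -0.415], [-0.128, -0.544, 0.589]]
[[-0.94, 0.723, -0.554], [-0.128, -0.544, 0.589]]
[[-1.08, 0.722, -0.255], [-0.128, -0.544, 0.589]]
t 12.12 p [0.603 0.114 0.268] F [ 0.174 -0.437  0.227] w 0.016521264498261155
[[0.056, 0.0, -0.121], [-0.263, -0.512, 1.201]]
[[-0.322, 0.32, -0.415], [-0.263, -0.512, 1.201]]
[[-0.94, 0.723, -0.554], [-0.263, -0.512, 1.201]]
[[-1.08, 0.722, -0.255], [-0.263, -0.512, 1.201]]
```

Call:
step_arm(
  targets=[
    [[0.056,0,-0.12],[0,-0.15,0]],
    [[0.056,0,-0.12],[0,-0.3,0]],
    [[-0.04,0.08,-0.19],[0,-0.45,0]],
    [[-0.13,0.16,-0.26],[0,-0.554,0]],
    [[-0.23,0.24,-0.34],[0,-0.554,0]],
    [[-0.32,0.32,-0.415],[0,-0.554,0]],
    [[-0.42,0.39,-0.44],[0,-0.554,0]],
    [[-0.52,0.45,-0.46],[0,-0.554,0]],
    [[-0.6,0.5,-0.48],[0,-0.554,0]],
    [[-0.65,0.53,-0.49],[0,-0.554,0]],
  ],
)

```text
time_s: 12.95
position: [0.5257, -0.1644, 0.3173]
tool_rot: [[0.758, 0.652, -0.0], [0.652, -0.758, -0.002], [-0.001, 0.001, -1.0]]
ft_force: [0.1, 0.6, -0.4]
grip_width: 0.0166
gripper_force: 24.5
```

```bash
python3 - <<'E'
from h import *
s=env.observe();print(s['q'],s['gripper_force'])
rows([(F+[0,0,.15],down(-49)),(F+[0,0,.10],down(-49))])
E
```

```text
[-29.649  19.718  66.491  -0.08   93.752  19.617] 24.484197565507202
t 12.95 p [ 0.526 -0.164  0.317] F [ 0.061  0.601 -0.36 ] w 0.016632503213663462
[[-0.283, 0.19, 0.058], [0.001, 0.001, -0.006]]
[[-0.283, 0.19, 0.225], [0.001, 0.001, -0.006]]
```

Call:
step_arm(
  targets=[
    [[-0.08,0.06,0.02],[0,0,0]],
    [[-0.17,0.12,0.04],[0,0,0]],
    [[-0.24,0.16,0.06],[0,0,0]],
    [[-0.283,0.19,0.1],[0,0,0]],
    [[-0.283,0.19,0.15],[0,0,0]],
    [[-0.283,0.19,0.2],[0,0,0]],
    [[-0.283,0.19,0.225],[0,0,0]],
    [[-0.283,0.19,0.225],[0,0,0]],
  ],
)

```text
time_s: 13.62
position: [0.4999, -0.2601, 0.2486]
tool_rot: [[0.756, 0.655, -0.002], [0.655, -0.756, 0.001], [-0.001, -0.002, -1.0]]
ft_force: [-0.7, -0.4, -0.6]
grip_width: 0.0165
gripper_force: 24.5
```

```bash
python3 - <<'E'
from h import *
rows([(F+[0,0,.051],down(-49))])
d=get_image("top");e=get_image("scene");w=get_image("wrist")
np.savez("scene3.npz",**e)
a=cv2.resize(w["img"][60:360,130:430],(400,400));b=cv2.resize(e["img"][80:220,290:430],(400,400),interpolation=cv2.INTER_CUBIC)
cv2.imwrite("pics/c4.png",np.hstack([a,b])[...,::-1])
P=world_map(e)
# tube + cap points near target
k=(np.hypot(P[...,0]-F[0],P[...,1]-F[1])<.03)&(P[...,2]>.02)
q=P[k];print(len(q),q.min(0),q.max(0),np.median(q,0))
E
```

```text
t 13.62 p [ 0.5   -0.26   0.249] F [-0.693 -0.406 -0.578] w 0.016470979879744056
[[-0.01, 0.005, 0.159], [-0.002, 0.001, -0.003]]
222 [ 0.469 -0.288  0.148] [ 0.525 -0.234  0.533] [ 0.489 -0.255  0.528]
```

View pics/c4.png

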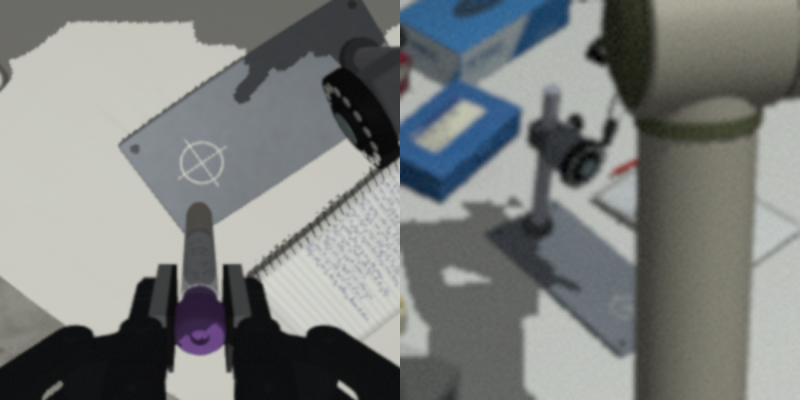

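The tube hangs straight from the cap: cap at (200,322), bottom at (199,207), ring at (202,162) in the wrist crop. The ring light is to the right and clear. I'll check the tilt and ring position from this view.

```bash
python3 - <<'E'
from h import *
w=get_image("wrist");s=env.observe();A=s["tool_rot"];p=s["position"]
hit=lambda uv,h:(lambda C,r:C+r*(h-C[2])/r[2])(*fray(w,uv))
print("ring",hit((281.5,181.5),.01))
g=w["img"]
# brownish tube bottom end columns: edges
for h in (p[2]-.106,): print("bottom tip px(280,213)->tool",A.T@(hit((279.2,213),h)-p))
Rm=cv2.Rodrigues(np.array(w["rvec"],float))[0]
for z in(.0,.05,.106):
    for xx in (-.007,0,.007):
        c=Rm@(p+A@np.array([xx,0,z]))+np.array(w["tvec"]).ravel();r=np.hypot(c[0],c[1]);t=np.arctan2(r,c[2])
        print(z,xx,w["intrinsics"][:2,2]+w["intrinsics"][0,0]*t*c[:2]/r)
cr=cv2.resize(g[190:320,240:320],None,fx=4.5,fy=4.5,interpolation=cv2.INTER_CUBIC);cv2.imwrite("pics/c5.png",cr[...,::-1])
E
```

```text
ring [ 0.498 -0.267  0.01 ]
bottom tip px(280,213)->tool [ 0.002 -0.     0.106]
0.0 -0.007 [279.141 306.937]
0.0 0 [279.119 294.42 ]
0.0 0.007 [279.097 281.234]
0.05 -0.007 [279.229 258.074]
0.05 0 [279.214 247.486]
0.05 0.007 [279.2   236.565]
0.106 -0.007 [279.291 224.346]
0.106 0 [279.28  215.619]
0.106 0.007 [279.27  206.723]
```

View pics/c5.png

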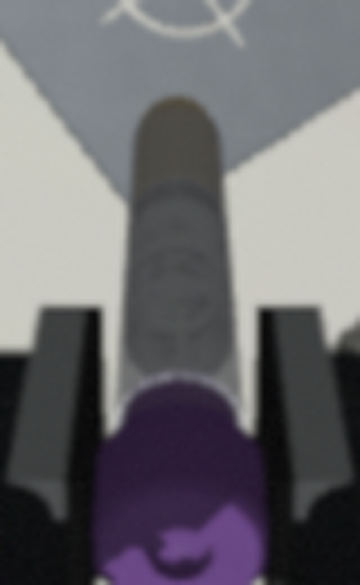

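The bottom tip is at crop row 96, so the tilt is only about 1–2°. I'll lower it to the focus point.

Call:
step_arm(
  targets=[
    [[-0.01,0.008,0.04],[0,0,0]],
    [[-0.012,0.008,0.09],[0,0,0]],
    [[-0.012,0.008,0.13],[0,0,0]],
    [[-0.012,0.008,0.158],[0,0,0]],
    [[-0.012,0.008,0.158],[0,0,0]],
    [[-0.012,0.008,0.158],[0,0,0]],
    [[-0.012,0.008,0.158],[0,0,0]],
    [[-0.012,0.008,0.158],[0,0,0]],
  ],
)

```text
time_s: 14.48
position: [0.4999, -0.2648, 0.2028]
tool_rot: [[0.756, 0.655, 0.001], [0.655, -0.756, -0.002], [-0.0, 0.002, -1.0]]
ft_force: [-0.3, -0.5, 0.2]
grip_width: 0.017
gripper_force: 24.5
```

```bash
python3 - <<'E'
from h import *
s=env.observe();print(s['time_s'],s['position'],s['gripper_force'],s['grip_width'])
w=get_image("wrist")
e=get_image("scene");P=world_map(e)-O;k=(P@ux>.08)&(P@ux<.25)&(abs(P@uy)<.12)&(P[...,2]>.2)
print("lid z max",np.nanmax(P[k][:,2]) if k.any() else None,"s@top",np.median((P@ux)[k&(P[...,2]>.33)]))
hsv=cv2.cvtColor(e["img"],cv2.COLOR_RGB2HSV)
for n,m in(("red",((hsv[...,0]>165)|(hsv[...,0]<8))),("blue",(hsv[...,0]>95)&(hsv[...,0]<122))):
    k=m&(hsv[...,1]>70)&(np.hypot(P[...,0],P[...,1])<.06)&(P[...,2]>.08);print(n,k.sum(),P[k][:,2].max())
cv2.imwrite("pics/w6.png",w["img"][...,::-1])
E
```

```text
14.4833 [ 0.5   -0.265  0.203] 24.487095250442508 0.017032559827515083
lid z max 0.3578758169540852 s@top 0.15237579362896192
red 40 0.13038135784234375
blue 79 0.1288011598347783
```

View pics/w6.png

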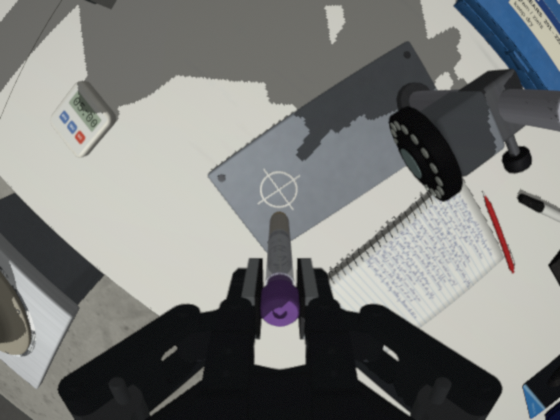

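The tube hangs upright over the ring at (279,189), clear of the ring light at (425,150). The lid top matches about 1.59 rad, and the other caps are at seated height.

```bash
python3 -c "
from h import *
w=get_image('wrist');C,r=fray(w,(279.3,189));print(C+r*(.01-C[2])/r[2],env.observe()['position']);print(close_job())"
```

```text
[ 0.498 -0.267  0.01 ] [ 0.5   -0.265  0.202]
the job is handed in; nothing more can be done
None
```

I handed in the job at about 14.5 s with the purple-capped tube held upright by its cap over the ring, about level with the lens. The lid is open about 1.6 rad and the other three tubes are in the rotor; no verdict came back.

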